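Push the row of terminal blocks up to the end bracket

ROBOT

A 6-joint arm with a two-finger parallel gripper is mounted at the origin on the work surface. World frame = base frame: x ahead of the robot, y to its left, z up, the work surface at z = 0. Lengths are in m, angles in rad, forces in N, time in s.
With the tool pointing down it reaches from about 0.3 to 0.85 m from the base axis. Payload 5.4 kg.
Tool frame: the origin (TCP) lies midway between the tips of the shut fingers; the grasp point (between the pads) lies 19 mm behind it; z points along the fingers, y is the direction in which the jaws open and shut (so a half turn about z gives the same grasp; the last joint's range is limited). The gripper opens to 85 mm and grips with 20 to 120 N. Pads are 22 mm wide; open, the fingers measure 114 mm over their backs; the gripper's body (76 mm by 85 mm) begins 54 mm behind the grasp point. The pads swing forward as they close: fully open they stand 13 mm farther back than shut.
Start: joints at [1.075, 0.158, 1.597, -0, 1.386, -0.21], TCP at [0.162, 0.552, 0.202] pointing down, gripper open.
Joint ranges: [-2.91, 2.91], [-0.94, 2.29], [0.18, 2.7], [-1.29, 4.43], [0.17, 2.64], [-3, 3]. Speed limits (rad/s): [2.57, 2.57, 3.14, 3.14, 3.14, 3.14].

INTERFACE

Orientations are given as a unit quaternion [x, y, z, w].
In Python, from cell import status, read_camera, workorder gives the robot as it stands.
- The arm moves only by the shell command python3 -m jog 'ROWS'. ROWS is JSON, a list of rows, each a list of 3 entries, a list of its own where there are three numbers: the gripper's target within -1 to 1 (fully open at 1, half-way at 0, shut at -1), then the shift along the tool's x, y, z in cm, then the turn about the tool's z in rad. A call has 1 to 10 rows; each row is the pose to reach, as a shift and turn from the pose commanded when the call began, along the tool's axes at that moment; what a row does not reach only later rows make up. A row lasts 1/8 s, in which the tool goes at most 62.5 mm and 10.7 degrees, less where a joint would pass 70% of its speed; a pose out of reach is approached as far as the arm can. A call with a gripper value outside its range is refused whole. The fingers move at their own pace and stop on an object; the grip force is fixed at half the most. Time passes only in rows, so rows that repeat a pose let the fingers close. It gives the time, the measured TCP pose, the force and the opening at its end, in the units of the state.
- status.get_obs(): the state, without advancing time (a new reading comes with each control period).
- read_camera(name): name is "scene" or "side" or "wrist"; returns a dict with "img" (384x512x3 uint8, red, green, blue), "range_z" (384x512 float32, m along the optical axis (not along the pixel's ray), 0 where there is no reading), "K" (3x3 intrinsics, pixels), "distortion" ([k1, k2, p1, p2, k3] as OpenCV has them; the pictures are not rectified), "R" (3x3) and "t" (3): a world point X has camera coordinates R X + t. Camera axes: x right, y down, z forward; pixel columns grow to the right and rows downward; lengths in m; the calibration is good to about 2 mm. A picture is of the moment at which its call begins.
- workorder.sign_off(): hands the job in, once; it reports no verdict.
The state is a dict: "time_s": time; "q": joint angles; "joint_velocities": joint speeds; "tau": joint torques, N m; "ee_pos": TCP position; "tool_rot": TCP orientation; "contact_force": force on the tool from outside, world axes, zero at the start; "ft_torque": the same for the moment, N m; "finger_gap": finger opening in m.
Only numpy, scipy, OpenCV 4.12 (cv2) and the standard library are available. Lean on these libraries where they do the work, as an engineer would, in place of code of your own. Each camera call takes 0.05 s, during which the arm holds its last target. There are 200 camera calls.

TASK

On the mounting panel, push the row of five terminal blocks along the rail, all five together as one train, until the row stands tight against the end bracket (the narrow screwed clamp at one end of the rail; the wide circuit breaker sits at the other). Only push, with the fingertips at the end of the row away from the bracket, and come up to the bracket gently: do not grip or lift the blocks or let the row come apart. Leave the breaker and all the loose things where they are.

Things in the scene. Friction and masses are not known exactly. Their poses are not given: they have to be found in the camera images.
- panel: Fixed steel plate on the bench, 260 (x) x 440 (y) x 3 mm; origin: centre of its underside. A mounting rail 35 mm wide, 400 mm long runs along its y axis at x = 0, its top 18 mm above the bench. Wiring ducts 25 mm wide, tops 43 mm above the bench, run along both long edges (centred at x = +-115 mm). Place and yaw (within 0.35 rad) vary.
- end_bracket: The end stop: mid-grey clamp screwed fast across the rail, immovable; 10 mm wide along the rail, 50 mm across it, 35 mm tall above the rail, one screw in its top. Origin: its centre, at the height of the rail's top; axes as the panel's. It is near the +y or the -y end of the rail, 140 to 165 mm from the panel's centre.
- breaker: White two-pole circuit breaker with black toggles, fixed on the rail near the end opposite to the end bracket: 36 mm wide along the rail, 85 mm across it, up to 78 mm above the rail. Origin: its centre, at the height of the rail's top; axes as the panel's. Leave alone.
- block1: Pale grey terminal block, one of five alike in a touching row on the rail (16.2 mm apart, centre to centre): the end of the row on the panel's -y side. 16 mm thick along the rail (y), 60 mm across it (x), 46 mm tall above the rail, sides flat. Feet hook under the rail's edges with up to 1 mm play: it slides, but does not lift off. 60 to 130 g; pushed low, the row slides with under 2 N. Origin: its centre, at the height of the rail's top.
- block2: Pale grey terminal block, one of five alike in a touching row on the rail (16.2 mm apart, centre to centre): between block1 and block3. 16 mm thick along the rail (y), 60 mm across it (x), 46 mm tall above the rail, sides flat. Feet hook under the rail's edges with up to 1 mm play: it slides, but does not lift off. 60 to 130 g; pushed low, the row slides with under 2 N. Origin: its centre, at the height of the rail's top.
- block3: Pale grey terminal block, one of five alike in a touching row on the rail (16.2 mm apart, centre to centre): the middle one, at first within 25 mm of the panel's centre. 16 mm thick along the rail (y), 60 mm across it (x), 46 mm tall above the rail, sides flat. Feet hook under the rail's edges with up to 1 mm play: it slides, but does not lift off. 60 to 130 g; pushed low, the row slides with under 2 N. Origin: its centre, at the height of the rail's top.
- block4: Pale grey terminal block, one of five alike in a touching row on the rail (16.2 mm apart, centre to centre): between block3 and block5. 16 mm thick along the rail (y), 60 mm across it (x), 46 mm tall above the rail, sides flat. Feet hook under the rail's edges with up to 1 mm play: it slides, but does not lift off. 60 to 130 g; pushed low, the row slides with under 2 N. Origin: its centre, at the height of the rail's top.
- block5: Pale grey terminal block, one of five alike in a touching row on the rail (16.2 mm apart, centre to centre): the end of the row on the panel's +y side. 16 mm thick along the rail (y), 60 mm across it (x), 46 mm tall above the rail, sides flat. Feet hook under the rail's edges with up to 1 mm play: it slides, but does not lift off. 60 to 130 g; pushed low, the row slides with under 2 N. Origin: its centre, at the height of the rail's top.
- screwdriver: Loose screwdriver about 170 mm long lying on the panel along the rail, between the rail and the duct on the panel's -x side. Origin under its middle. Leave alone.
- spare_block: Loose spare terminal block, as those of the row, lying on its flat side on the panel, 16 mm high, between the rail and the duct on the panel's +x side. Origin under its middle. Leave alone.
- spare_bracket: Loose spare end bracket lying on its side on the panel, 10 mm high, off the rail, between the rail and the duct on the panel's +x side. Not the end stop. Origin under its middle. Leave alone.
- multimeter: Loose handheld multimeter, 180 x 86 x 41 mm, lying on the bench to the left. Origin under its middle. Leave alone.
- radio: Loose handheld radio standing on the bench to the right, 34 x 56 mm, 187 mm tall with its aerial. Origin under its middle. Leave alone.
- mug: Loose white mug, 80 mm across, 92 mm tall, on the bench to the left. Origin under its middle. Leave alone.
- tape_roll: Loose roll of tape lying flat on the bench to the right, 90 mm across, 19 mm high. Origin under its middle. Leave alone.

How it is judged:
By the outcome, as a careful person would: the job done as asked, in the order asked, and still so for the second after the job is handed in, with the robot touching nothing.
It also fails if it takes over 38 s, if anything falls off the work surface, if the arm or the gripper's body presses on something with over 40 N, if the wrist force passes 120 N, or if a joint passes its speed limit or range.

## Working session

There is one attempt and no reset: what is moved stays moved. The work goes in short steps, Python scripts to look and compute and a shell command to move; the robot and the scene stay as the last step left them, time stands still between calls to the robot, and variables do not carry over. Pictures are saved under pics/ and viewed, about 8 in all and at most 12, crops included, and the job is handed in when it is done.

```bash
mkdir -p pics; ls
python3 - <<'E'
from cell import status, read_camera
import cv2,pickle
o=status.get_obs(); print({k:o[k] for k in('time_s','ee_pos','tool_rot','finger_gap','contact_force')})
d={n:read_camera(n) for n in('scene','side')}
pickle.dump(d,open('d.pkl','wb'))
import numpy as np
for n in d:
    print(n,d[n]['R'].tolist(),d[n]['t'],d[n]['K'].tolist(),d[n]['distortion'])
    cv2.imwrite(f'pics/{n}0.png',cv2.resize(d[n]['img'][...,::-1],(800,600)))
E
```

```text
pics
{'time_s': 0.0, 'ee_pos': array([0.16179289, 0.55107959, 0.20150203]), 'tool_rot': array([ 1.42404226e-01,  9.89808128e-01, -8.92189013e-04, -3.32531438e-04]), 'finger_gap': 0.08541778173608591, 'contact_force': array([-0.69388858, -0.28420944, -0.68245513])}
scene [[-0.8655265110536359, 0.5006238767898655, -0.015478780675683944], [0.316916810114131, 0.5234617533134217, -0.7909181552380261], [-0.38784996342710193, -0.6894661172283407, -0.6117261471145987]] [ 0.47881528 -0.12776063  1.48415115] [[395.77037109270015, 0.0, 255.7835590331318], [0.0, 395.77037109270015, 188.4510790626428], [0.0, 0.0, 1.0]] [0.03771333 0.         0.         0.         0.        ]
side [[0.9863258978015202, -0.1648056768502099, -0.0005587521536198249], [-0.11749449040711597, -0.7007932655409799, -0.7036219465710131], [0.11556932140493474, 0.6940661984640611, -0.7105743058256816]] [-0.55364903  0.10079189  1.29765016] [[390.37198522431476, 0.0, 252.11246172020654], [0.0, 390.37198522431476, 193.37632382965938], [0.0, 0.0, 1.0]] [0.00550341 0.         0.         0.         0.        ]
```

View pics/scene0.png

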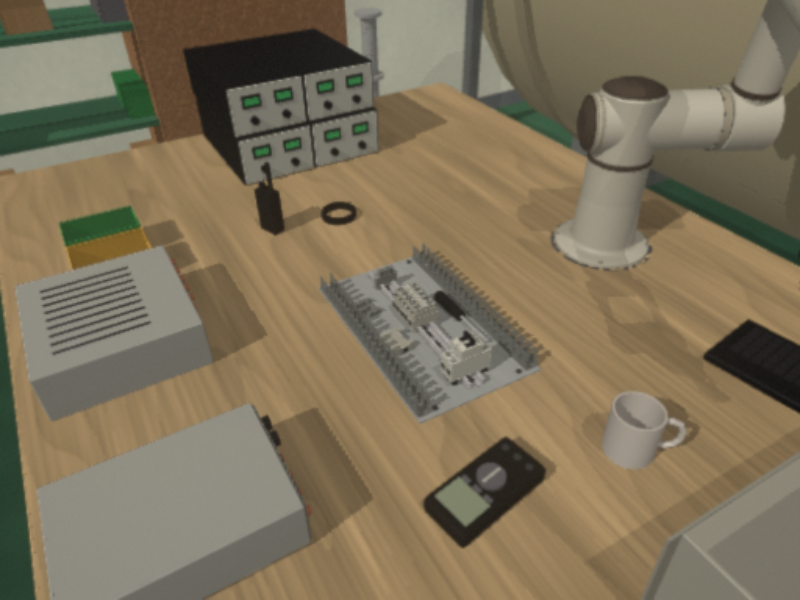

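View pics/side0.png

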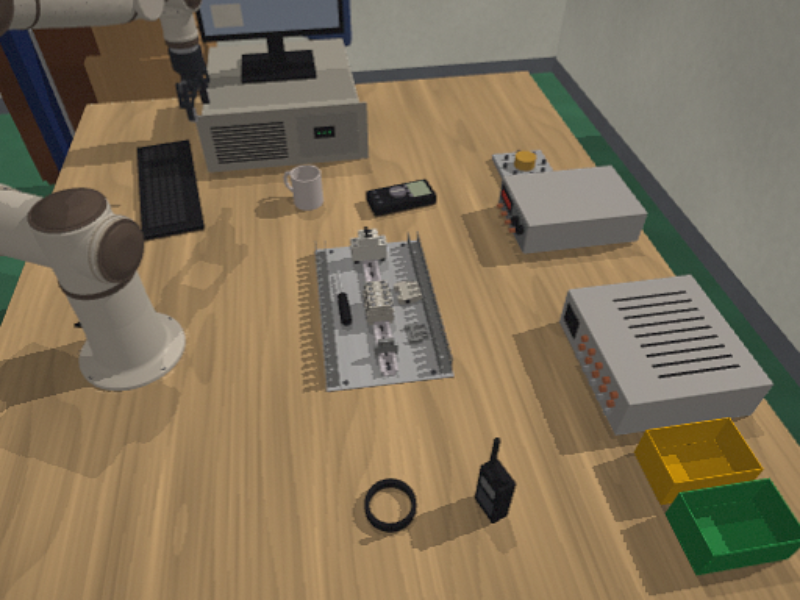

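The breaker is at the panel's far (+y) end: side view (368,245), scene view (465,352). The bracket is at the −y end: side (386,355), scene (385,275). The row lies between them at side (378,295), so the push goes toward −y from block5's face. Next I'll measure from the range data.

```bash
cat > h.py <<'E'
import numpy as np, cv2
def cloud(c):
    z=c['range_z']; v,u=np.nonzero(z>0)
    n=cv2.undistortPoints(np.stack([u,v],1).astype(np.float64)[:,None],c['K'],np.array(c['distortion']))[:,0]
    zz=z[v,u].astype(float); P=np.c_[n*zz[:,None],zz]
    return (P-c['t'])@c['R'], c['img'][v,u].astype(int)
E
python3 - <<'E'
import pickle,numpy as np,cv2
from h import *
d=pickle.load(open('d.pkl','rb'))
ims=[]
for n in d:
    P,C=cloud(d[n])
    w=C.max(1)-C.min(1)
    m=(np.abs(P[:,0]-.52)<.2)&(np.abs(P[:,1]-.05)<.3)&(P[:,2]>-.02)&(P[:,2]<.15)
    Q=P[m]; print(n,m.sum(),np.histogram(Q[:,2],np.arange(-.01,.12,.005))[0])
    W=w[m]; Cm=C[m]
    pan=(W<30)&(Q[:,2]<.012)
    r=cv2.minAreaRect((Q[pan][:,:2]*1000).astype(np.float32)); print('panel',r)
    im=np.full((600,400,3),60,np.uint8)
    o=np.argsort(Q[:,2])
    for p,c in zip(Q[o],Cm[o]):
        x,y=int((p[0]-.32)*1000),int((.35-p[1])*1000)
        h=np.uint8([[[int(np.clip(p[2]/.1,0,1)*170),255,255]]])
        cv2.rectangle(im,(x-1,y-1),(x+1,y+1),cv2.cvtColor(h,cv2.COLOR_HSV2BGR)[0,0].tolist(),-1)
    ims.append(im)
cv2.imwrite('pics/top.png',np.hstack(ims))
E
```

```text
scene 16754 [  74 6889 5247  608  490  745  421  384  353  374  265  101  105  115
  315   50   25   33  118   15   24    3    0    0    0]
panel ((514.9124145507812, 32.58314514160156), (459.726318359375, 295.4803161621094), 89.16645050048828)
side 14023 [  85 4316 6427 1076  224  381  210  188  126  162  177   63   98   72
  223   76   22   12   55   18    4    8    0    0    0]
panel ((531.3856811523438, 70.7298583984375), (510.5170593261719, 266.4577941894531), 88.91735076904297)
```

View pics/top.png

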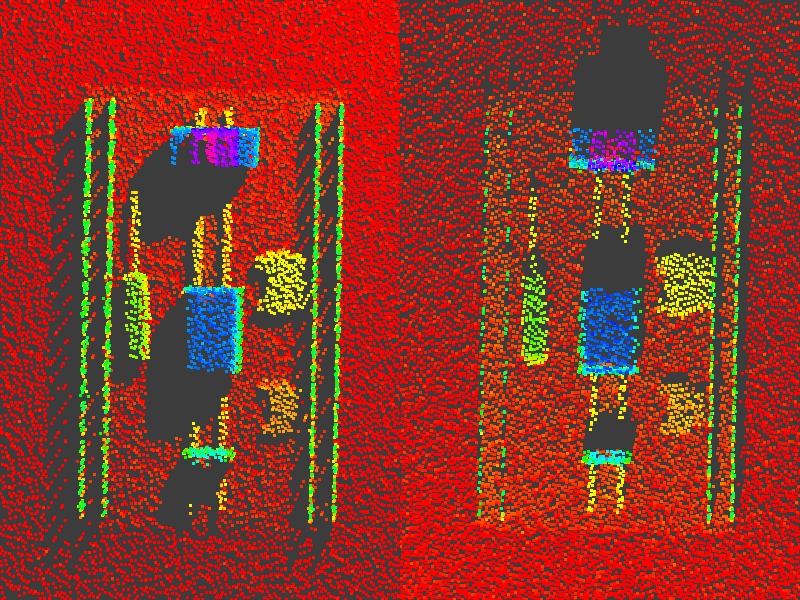

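The height map shows every part clearly, at about 1 mm per pixel. On the left map the breaker spans rows 128–165, the row of blocks 288–371, and the bracket rows 450–462. Next are exact numbers in the rail frame.

```bash
cat >> h.py <<'E'
def measure(c):
    P,C=cloud(c); x,y,z=P.T
    duct=(z>.036)&(z<.047)&(y>-.16)&(y<.23)&(x>.38)&(x<.68)
    # yaw from four duct walls and block column; lateral from duct walls
    best=max(np.arange(-.1,.1,.002),key=lambda a:(np.histogram((x*np.cos(a)+y*np.sin(a))[duct],np.arange(.36,.70,.002))[0]**2).sum())
    X=x*np.cos(best)+y*np.sin(best); Y=-x*np.sin(best)+y*np.cos(best)
    h,e=np.histogram(X[duct],np.arange(.36,.70,.002)); pk=e[:-1][h>h.max()*.3]+.001
    xc=(pk.min()+pk.max())/2
    near=np.abs(X-xc)<.028
    pc=lambda m:np.round(np.percentile(Y[m],[1,5,95,99]),4).tolist()
    b=near&(z>.059)&(z<.069)&(np.abs(Y-(.03))<.2)
    print('yaw',round(best,3),'xc',xc,'ducts',pk.round(3).tolist())
    for n,lo,hi,s in(('blocktop',.059,.069,Y<.12),('brk_top',.048,.058,Y<-.08),('breaker',.085,.1,Y>.12),('breaker_low',.03,.07,Y>.12)):
        m=near&(z>lo)&(z<hi)&(np.abs(Y-.03)<.2)&s
        if m.sum()>5: print(n,m.sum(),'Y',pc(m),'X',np.percentile(X[m],[2,98]).round(4),'z',np.median(z[m]).round(4))
    t=near&(z>.059)&(z<.069)&(Y<.1)&(Y>-.12)
    return best,xc
E
python3 - <<'E'
import pickle
from h import *
d=pickle.load(open('d.pkl','rb'))
for n in d: print(n); measure(d[n])
E
```

```text
scene
yaw -0.018 xc 0.5310000000000001 ducts [0.403, 0.405, 0.427, 0.429, 0.557, 0.633, 0.635, 0.657, 0.659]
blocktop 247 Y [-0.0095, -0.0063, 0.0677, 0.0701] X [0.5086 0.5538] z 0.0629
brk_top 25 Y [-0.1045, -0.1022, -0.0889, -0.0885] X [0.5149 0.5469] z 0.051
breaker 42 Y [0.198, 0.1985, 0.2249, 0.226] X [0.5223 0.5493] z 0.0926
breaker_low 176 Y [0.1961, 0.2014, 0.2297, 0.2299] X [0.5042 0.558 ] z 0.0547
side
yaw -0.02 xc 0.5290000000000001 ducts [0.403, 0.425, 0.631, 0.633, 0.655]
blocktop 237 Y [-0.0118, -0.0101, 0.0656, 0.0705] X [0.5065 0.5514] z 0.0635
brk_top 36 Y [-0.104, -0.1032, -0.0911, -0.0906] X [0.5122 0.5453] z 0.0524
breaker 30 Y [0.1916, 0.1927, 0.2264, 0.2276] X [0.5098 0.5487] z 0.0885
breaker_low 125 Y [0.1885, 0.191, 0.2129, 0.229] X [0.5014 0.5548] z 0.051
```

Both views agree to within about 3 mm:
- **Yaw and rail:** yaw is −0.019 and the rail is at X = 0.530. The duct spacing matches the stated ±115 mm.
- **Row:** Y −0.0105 to 0.070, which is about 81 mm as expected.
- **Bracket face:** about −0.0925, so the row must travel about 82 mm.

I'll move above the gap with the fingers shut and the jaws across the rail.

```bash
python3 -m jog '[[-1,[-3,-2,0],0.1],[-1,[-8,-5.4,0],0.26],[-1,[-13,-8.7,0],0.42],[-1,[-18,-12.1,0],0.58],[-1,[-23,-15.4,0],0.74],[-1,[-28,-18.8,0],0.9],[-1,[-33,-22.2,0],1.06],[-1,[-38,-25.5,0],1.2],[-1,[-43,-28.9,0],1.27],[-1,[-46.5,-31.2,0],1.304]]'
python3 -m jog '[[-1,[0,0,0],0],[-1,[0,0,0],0]]'
```

```text
time_s: 1.35
ee_pos: [0.5213, 0.1189, 0.2021]
tool_rot: [0.715, 0.699, -0.0, -0.0]
contact_force: [0.9, 0.1, 0.0]
finger_gap: 0.0002
time_s: 1.6
ee_pos: [0.5196, 0.1216, 0.202]
tool_rot: [0.714, 0.7, -0.0, -0.001]
contact_force: [-0.2, 0.4, -0.8]
finger_gap: 0.0003
```

```bash
python3 -m jog '[[-1,[-1,0.8,1],0],[-1,[-1.6,1.3,4],0],[-1,[-1.6,1.3,7],0],[-1,[-1.6,1.3,9],0],[-1,[-1.6,1.3,10],0],[-1,[-1.6,1.3,10],0]]'
python3 - <<'E'
from cell import read_camera
import cv2,numpy as np
a=read_camera('side')['img'];b=read_camera('scene')['img']
f=lambda i:cv2.resize(i[...,::-1],(400,600),interpolation=2)
cv2.imwrite('pics/s1.png',np.hstack([f(a[120:270,180:280]),f(b[130:280,210:310])]))
E
```

```text
time_s: 2.35
ee_pos: [0.5324, 0.1052, 0.1018]
tool_rot: [0.714, 0.701, -0.001, -0.0]
contact_force: [0.1, -0.1, -0.4]
finger_gap: 0.0001
```

View pics/s1.png

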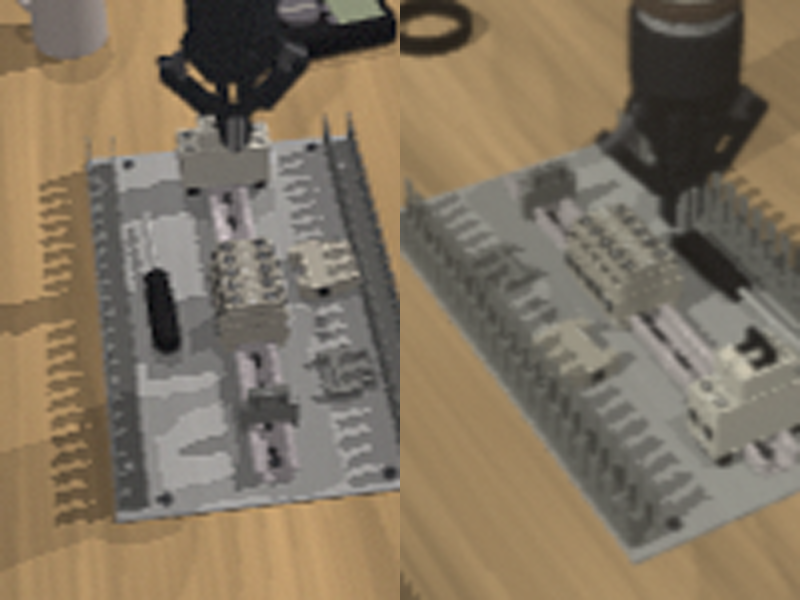

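The picture shows the shut fingers centred over the rail at left crop (235,130), between the breaker and the row, with clear space below. Next I'll descend to about 9 mm above the rail.

```bash
python3 -m jog '[[-1,[0,0,2],0],[-1,[0,0,4],0],[-1,[0,0,6],0],[-1,[0,0,7],0],[-1,[0,0,7.5],0],[-1,[0,0,7.5],0],[-1,[0,0,7.5],0]]'
python3 -m jog '[[-1,[-0.5,0,0],0],[-1,[-1.2,0,0],0],[-1,[-1.8,0,0],0],[-1,[-2.2,0,0],0],[-1,[-2.5,0,0],0],[-1,[-2.5,0,0],0]]'
```

```text
time_s: 3.32
ee_pos: [0.5337, 0.105, 0.0284]
tool_rot: [0.714, 0.7, 0.001, 0.001]
contact_force: [-0.1, -0.8, 0.3]
finger_gap: 0.0003
time_s: 4.08
ee_pos: [0.5325, 0.0798, 0.0275]
tool_rot: [0.714, 0.7, -0.0, -0.0]
contact_force: [0.8, 0.4, -0.9]
finger_gap: 0.0001
```

```bash
python3 -m jog '[[-1,[-0.1,0,0],0],[-1,[-0.25,0,0],0],[-1,[-0.4,0,0],0],[-1,[-0.5,0,0],0],[-1,[-0.6,0,0],0],[-1,[-0.7,0,0],0],[-1,[-0.8,0,0],0],[-1,[-0.9,0,0],0],[-1,[-1.0,0,0],0],[-1,[-1.1,0,0],0]]'
python3 -m jog '[[-1,[-0.1,0,0],0],[-1,[-0.25,0,0],0],[-1,[-0.45,0,0],0],[-1,[-0.65,0,0],0],[-1,[-0.85,0,0],0],[-1,[-1.05,0,0],0],[-1,[-1.25,0,0],0],[-1,[-1.4,0,0],0],[-1,[-1.5,0,0],0],[-1,[-1.55,0,0],0]]'
python3 - <<'E'
from cell import read_camera
from h import *
for n in('scene','side'):
    print(n); measure(read_camera(n))
E
```

```text
time_s: 5.32
ee_pos: [0.5323, 0.069, 0.0275]
tool_rot: [0.714, 0.7, 0.0, -0.0]
contact_force: [0.3, 0.0, 1.0]
finger_gap: 0.0001
time_s: 6.58
ee_pos: [0.532, 0.0534, 0.0275]
tool_rot: [0.714, 0.7, -0.0, -0.0]
contact_force: [0.2, -0.1, 0.1]
finger_gap: 0.0002
scene
yaw -0.02 xc 0.5300000000000001 ducts [0.403, 0.405, 0.427, 0.557, 0.633, 0.635, 0.657]
blocktop 111 Y [-0.0239, -0.0223, 0.0744, 0.0758] X [0.5141 0.5539] z 0.0628
brk_top 26 Y [-0.1003, -0.1001, -0.0884, -0.088] X [0.5162 0.5462] z 0.0508
breaker 39 Y [0.1989, 0.2002, 0.2272, 0.2286] X [0.5209 0.5342] z 0.0931
breaker_low 131 Y [0.1963, 0.2036, 0.2299, 0.2299] X [0.5035 0.5574] z 0.057
side
yaw -0.02 xc 0.5290000000000001 ducts [0.403, 0.425, 0.631, 0.633, 0.655]
blocktop 249 Y [-0.0279, -0.0251, 0.0535, 0.0589] X [0.5064 0.5509] z 0.0638
brk_top 39 Y [-0.103, -0.1027, -0.0919, -0.0892] X [0.5122 0.5451] z 0.0527
```

The row is moving with the fingers. Its leading end shifted 16 mm, so contact was at TCP y ≈ 0.0695 and the expected end is near −0.0125. I'll push on, slowing before the bracket.

```bash
python3 -m jog '[[-1,[-0.1,0,0],0],[-1,[-0.25,0,0],0],[-1,[-0.45,0,0],0],[-1,[-0.7,0,0],0],[-1,[-0.95,0,0],0],[-1,[-1.2,0,0],0],[-1,[-1.45,0,0],0],[-1,[-1.7,0,0],0],[-1,[-1.95,0,0],0],[-1,[-2.2,0,0],0]]'
python3 -m jog '[[-1,[-0.25,0,0],0],[-1,[-0.5,0,0],0],[-1,[-0.75,0,0],0],[-1,[-1.0,0,0],0],[-1,[-1.25,0,0],0],[-1,[-1.5,0,0],0],[-1,[-1.75,0,0],0],[-1,[-2.0,0,0],0],[-1,[-2.2,0,0],0],[-1,[-2.35,0,0],0]]'
python3 -m jog '[[-1,[-0.15,0,0],0],[-1,[-0.3,0,0],0],[-1,[-0.45,0,0],0],[-1,[-0.6,0,0],0],[-1,[-0.75,0,0],0],[-1,[-0.87,0,0],0],[-1,[-0.95,0,0],0],[-1,[-1.0,0,0],0],[-1,[-1.0,0,0],0]]'
python3 - <<'E'
from cell import read_camera
from h import *
import cv2,pickle
d={n:read_camera(n) for n in('scene','side')}; pickle.dump(d,open('d2.pkl','wb'))
for n in d:
    print(n); measure(d[n])
f=lambda i:cv2.resize(i[...,::-1],(400,600),interpolation=2)
cv2.imwrite('pics/s2.png',np.hstack([f(d['side']['img'][150:255,210:280]),f(d['scene']['img'][150:225,230:280])]))
E
```

```text
time_s: 7.92
ee_pos: [0.5316, 0.0313, 0.0275]
tool_rot: [0.714, 0.7, -0.0, -0.0]
contact_force: [1.1, 0.3, 0.0]
finger_gap: 0.0002
time_s: 9.18
ee_pos: [0.5312, 0.0079, 0.0275]
tool_rot: [0.714, 0.7, 0.0, 0.0]
contact_force: [-0.2, 0.6, 0.4]
finger_gap: 0.0001
time_s: 10.3
ee_pos: [0.531, -0.0021, 0.0275]
tool_rot: [0.714, 0.7, -0.0, 0.0]
contact_force: [0.3, -0.1, 0.7]
finger_gap: -0.0002
scene
yaw -0.018 xc 0.5300000000000001 ducts [0.403, 0.405, 0.427, 0.429, 0.557, 0.633, 0.635, 0.657]
blocktop 101 Y [-0.0828, -0.0778, 0.0191, 0.0205] X [0.5146 0.5546] z 0.0626
breaker 41 Y [0.1968, 0.1979, 0.2259, 0.2267] X [0.5223 0.5395] z 0.0921
breaker_low 168 Y [0.1958, 0.2024, 0.2297, 0.2299] X [0.5042 0.5569] z 0.0538
side
yaw -0.018 xc 0.5300000000000001 ducts [0.403, 0.425, 0.501, 0.631, 0.633, 0.655, 0.657]
blocktop 274 Y [-0.0841, -0.0824, -0.005, 0.001] X [0.5065 0.5512] z 0.064
brk_top 62 Y [-0.1035, -0.1026, -0.081, -0.0804] X [0.5078 0.5498] z 0.0527
breaker_low 18 Y [0.191, 0.1916, 0.2271, 0.2272] X [0.5021 0.5069] z 0.0589
```

View pics/s2.png

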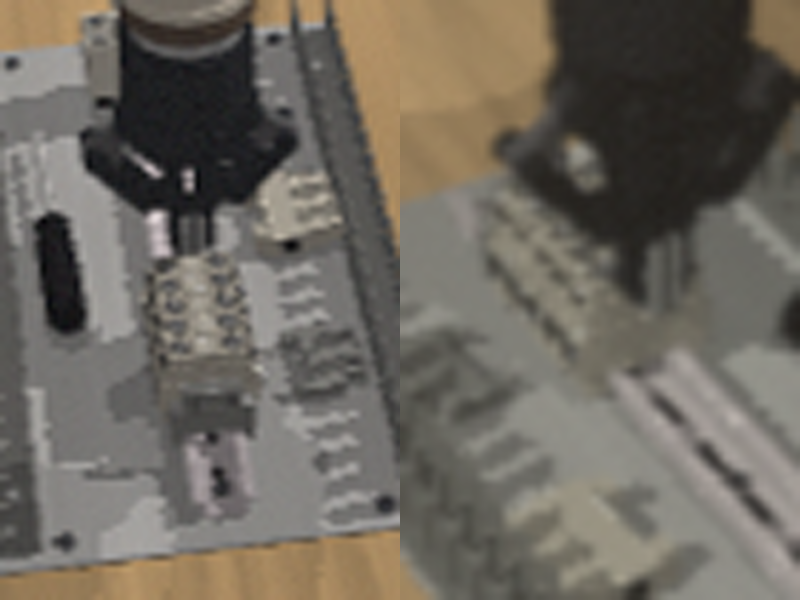

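The row is intact and its front edge is about 8–10 mm short of the bracket, with the bracket at left crop (210,410). The remaining distance I'll creep while watching the force.

```bash
python3 -m jog '[[-1,[-0.05,0,0],0],[-1,[-0.12,0,0],0],[-1,[-0.2,0,0],0],[-1,[-0.28,0,0],0],[-1,[-0.36,0,0],0],[-1,[-0.44,0,0],0],[-1,[-0.52,0,0],0],[-1,[-0.58,0,0],0],[-1,[-0.62,0,0],0],[-1,[-0.65,0,0],0]]'
python3 -m jog '[[-1,[-0.03,0,0],0],[-1,[-0.06,0,0],0],[-1,[-0.09,0,0],0],[-1,[-0.12,0,0],0],[-1,[-0.15,0,0],0]]'
python3 -m jog '[[-1,[-0.03,0,0],0],[-1,[-0.06,0,0],0],[-1,[-0.09,0,0],0],[-1,[-0.1,0,0],0]]'
```

```text
time_s: 11.65
ee_pos: [0.5308, -0.0085, 0.0275]
tool_rot: [0.714, 0.7, -0.0, -0.0]
contact_force: [-0.7, -0.1, 0.5]
finger_gap: 0.0004
time_s: 12.28
ee_pos: [0.5308, -0.01, 0.0275]
tool_rot: [0.714, 0.7, 0.0, 0.0]
contact_force: [1.0, 0.2, 0.5]
finger_gap: 0.0001
time_s: 12.78
ee_pos: [0.5308, -0.0107, 0.0275]
tool_rot: [0.714, 0.7, 0.0, -0.0]
contact_force: [0.8, 2.5, 0.4]
finger_gap: 0.0003
```

```bash
python3 -m jog '[[-1,[-0.02,0,0],0],[-1,[-0.04,0,0],0],[-1,[-0.04,0,0],0]]'
python3 -m jog '[[-1,[-0.02,0,0],0],[-1,[-0.04,0,0],0],[-1,[-0.04,0,0],0]]'
```

```text
time_s: 13.15
ee_pos: [0.5308, -0.0107, 0.0275]
tool_rot: [0.714, 0.7, 0.0, -0.0]
contact_force: [-0.9, 5.2, 0.3]
finger_gap: -0.0001
time_s: 13.52
ee_pos: [0.5307, -0.0107, 0.0275]
tool_rot: [0.714, 0.7, 0.001, -0.001]
contact_force: [-0.2, 7.1, 1.1]
finger_gap: -0.0001
```

The TCP has stopped at −0.0107 while the force climbs 2.5 → 5.2 → 7.1 N, so the row is solidly against the bracket. I'll back off slowly, rise and check.

```bash
python3 -m jog '[[-1,[0.05,0,0],0],[-1,[0.15,0,0],0],[-1,[0.4,0,0],0],[-1,[0.9,0,0],0],[-1,[1.7,0,0],0],[-1,[2.7,0,0],0],[-1,[3.5,0,0],0],[-1,[4,0,0],0],[-1,[4,0,0],0]]'
python3 -m jog '[[-1,[0,0,-1],0],[-1,[0,0,-4],0],[-1,[0,0,-9],0],[-1,[0,0,-14],0],[-1,[0,0,-17],0],[-1,[0,0,-18],0]]'
python3 -m jog '[[-1,[2,0,0],0],[-1,[7,0,0],0],[-1,[12,0,0],0],[-1,[17,0,0],0],[-1,[20,0,0],0],[-1,[21,0,0],0],[-1,[21,0,0],0]]'
python3 - <<'E'
from cell import read_camera
from h import *
import cv2,pickle
d={n:read_camera(n) for n in('scene','side')}; pickle.dump(d,open('d3.pkl','wb'))
for n in d:
    print(n); measure(d[n])
f=lambda i:cv2.resize(i[...,::-1],(400,600),interpolation=2)
cv2.imwrite('pics/s3.png',np.hstack([f(d['side']['img'][180:240,220:260]),f(d['scene']['img'][150:225,230:280])]))
E
```

```text
time_s: 14.65
ee_pos: [0.5315, 0.0286, 0.0275]
tool_rot: [0.714, 0.701, -0.0, 0.0]
contact_force: [-0.6, 0.7, -0.1]
finger_gap: -0.0002
time_s: 15.4
ee_pos: [0.5329, 0.0277, 0.2105]
tool_rot: [0.714, 0.7, 0.001, 0.002]
contact_force: [0.4, -0.8, -0.5]
finger_gap: 0.0002
time_s: 16.27
ee_pos: [0.5352, 0.2377, 0.2067]
tool_rot: [0.714, 0.7, -0.001, -0.0]
contact_force: [-0.1, -0.7, -0.5]
finger_gap: 0.0002
scene
yaw -0.02 xc 0.5300000000000001 ducts [0.403, 0.405, 0.427, 0.429, 0.557, 0.633, 0.635, 0.657]
blocktop 222 Y [-0.0868, -0.0847, -0.0122, -0.0097] X [0.5082 0.5537] z 0.0627
breaker 43 Y [0.1994, 0.1998, 0.2271, 0.2276] X [0.5202 0.5484] z 0.092
breaker_low 121 Y [0.1955, 0.2018, 0.2299, 0.23] X [0.5043 0.5572] z 0.0587
side
yaw -0.02 xc 0.5290000000000001 ducts [0.403, 0.425, 0.631, 0.633, 0.655]
blocktop 261 Y [-0.0907, -0.0888, -0.0167, -0.0111] X [0.5067 0.5509] z 0.064
brk_top 69 Y [-0.1025, -0.1012, -0.0866, -0.0818] X [0.5039 0.5549] z 0.0532
breaker 35 Y [0.1916, 0.1926, 0.2265, 0.2272] X [0.5081 0.5486] z 0.0876
breaker_low 135 Y [0.1899, 0.1909, 0.2089, 0.2224] X [0.5017 0.5558] z 0.0501
```

View pics/s3.png

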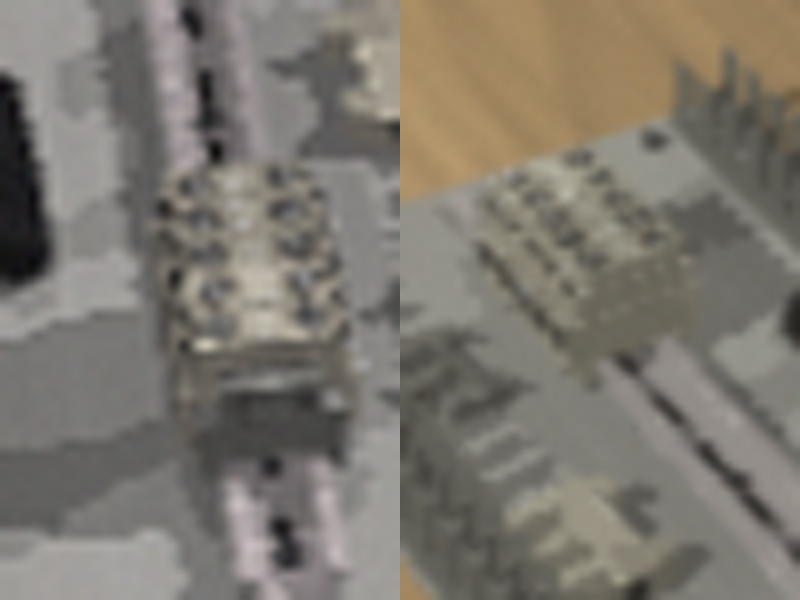

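The picture shows the five blocks tight together and up against the bracket (left crop, bracket at (270,410)). The side view gives the row front at −0.0907 and the bracket face at about −0.091. The robot is clear, so I'll hand the job in.

Run:
```python
from cell import workorder
print(workorder.sign_off())
```

```text
the job is handed in; nothing more can be done
None
```

I pushed the row of five blocks about 80 mm along the rail until it stood against the end bracket, and handed the job in at about 16.4 s. I pushed low on block5's outer face with the fingers shut, slowing to a creep for the last few millimetres, then backed off and lifted clear.

- **Contact:** the fingers stopped at y = −0.0107 m while the force climbed 2.5, 5.2, then 7.1 N, so the row was solid against the bracket.
- **Final position:** in the side camera the row's front edge is at −0.0907 m and the bracket face at about −0.091 m. The row is still about 80 mm long, as at the start, and the picture shows no gaps.
- **Disagreement:** the scene camera puts the front edge at −0.087 m, but its view of that end is coarse, and the two cameras have differed by 1–4 mm throughout. At the bracket I relied on the force and the side view.
- **Left alone:** the breaker measured the same before and after, within noise. I did not re-measure the loose items; the force stayed near zero except while pushing against the bracket.

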